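# Put the bath things back in the ledge caddy

### The arm

A 6-joint arm with a two-finger parallel gripper is mounted at the origin on the work surface. World frame = base frame: x ahead of the robot, y to its left, z up, the work surface at z = 0. Lengths are in m, angles in degrees, forces in N, time in s.
With the tool pointing down it reaches from about 0.25 to 0.8 m from the base axis. Payload 3.9 kg.
Tool frame: the origin (TCP) lies between the finger pads; the fingertips stand robot.tip_extent ahead of it and the grasp point (between the pads) lies 6 mm ahead of it (robot.tip_extent is the distance from the TCP to the fingertips, in m); z points along the fingers, y is the line along which they close (so a half turn about z gives the same grasp; the last joint's range is limited). The gripper opens to 85 mm and grips with 20 to 120 N. Pads are 22 mm wide; open, the fingers measure 114 mm over their backs; the gripper's body (76 mm by 85 mm) begins 54 mm behind the grasp point. The pads swing forward as they close: fully open they stand 13 mm farther back than shut.
Start: joints at [72.536, 14.897, -7.913, 67.191, 0, 90], TCP at [0.158, 0.501, 0.224] pointing down, gripper open.
Joint ranges: [-159.42, 159.42], [-47.68, 98.78], [-73.54, 78.23], [-108.79, 121.32], [-90, 84.71], [-180, 180]. Speed limits (degrees/s): [147.25, 147.25, 180, 180, 180, 180].

### API

Orientations are given as [roll, pitch, yaw] about the fixed x, y, z axes, in that order (R = Rz(yaw) Ry(pitch) Rx(roll)).
In Python, from bench import robot, imaging gives the robot as it stands. The module is installed in compiled form; this text tells all that it offers.
- The arm moves only by the tool servo_tool, never from a script. Its argument "rows" is a list of rows, each an object of numbers: "grip": the opening, from 0 (shut) to 1 (fully open); "x", "y", "z": the shift along the tool's x, y, z in m; "roll": the turn about the tool's z in degrees. A call has 1 to 5 rows; each row shifts and turns the commanded pose from where the row before left it, along the tool's axes as they then stand; what a row does not reach is not made up. A row lasts 1/8 s, in which the tool goes at most 62.5 mm and 10.7 degrees, less where a joint would pass 70% of its speed; a pose out of reach is approached as far as the arm can. A call is refused whole if a number of a shift passes 0.0625 or a number of a turn 10.7, either way. A call with a gripper value outside its range is refused whole. The fingers move at their own pace and stop on an object; "newtons" is the grip in N (left out, the last holds). Time passes only in rows, so rows that do not move let the fingers close. It gives the time, the measured TCP pose, the force, the opening and the grip force at its end, in the units of the state.
- robot.read_state(): the state, without advancing time (a new reading comes with each control period).
- imaging.camera(name): name is "side" or "top" or "wrist"; returns a dict with "pixels" (384x512x3 uint8, blue, green, red), "fx", "fy", "cx", "cy" (pixels), "T" (4x4, takes a point from camera to world coordinates); the wrist camera has in their place "T_tool_cam" (4x4, takes a point from camera to tool coordinates, whose origin is the TCP and whose axes are the flange's). Camera axes: x right, y down, z forward; pixel columns grow to the right and rows downward; lengths in m; the calibration is good to about 2 mm. A picture is of the moment at which its call begins: read the wrist's pose just before it. There is no depth.
- robot.sign_off(): hands the job in; it is judged then, once.
Trained networks look in the newest picture that a camera, given by its name, has taken for a name from the list of things; names that differ only in an ending like _2 or _b are one class to them, and where a whole thing is asked for, a point or a joint stands for the part that bears it (a point fixed in the world has none). Each returns a list of dicts, best first, with "conf" (0 to 1); they miss things now and then, are a little off and sometimes report something else, mostly with a low value. They report only what shows in the picture. A call takes as long as a camera call. They do not tell look-alikes from the thing itself.
- imaging.outline_of(query, camera): "region" (384x512 bool, what is visible of it) and "point" ([column, row] in pixels, amid what is visible of it).
The state is a dict: "t": time; "joint_pos": joint angles; "joint_vel": joint speeds; "tau": joint torques, N m; "ee_pos": TCP position; "tool_rot": TCP orientation; "wrist_force": force on the tool from outside, world axes, zero at the start; "moment": the same for the moment, N m; "finger_gap": finger opening in m; "grasp_force": force on a finger pad.
Only numpy, scipy, OpenCV 4.12 (cv2) and the standard library are available. Lean on these libraries where they do the work, as an engineer would, in place of code of your own. Each camera call takes 0.05 s, during which the arm holds its last target. There are 200 camera calls.

### The job

Put the bath things back in the blue caddy: the pink soap tray flat in the big bay with the green soap lying lengthwise on the middle of it, the green bottle upright in the small, nearly square bay, and the violet scrubber on its bristles in the oblong bay. Leave the washing-up things where they are: the yellow laundry soap on its saucer, the amber bottle and the wooden pot brush.

Things in the scene. Friction and masses are not known exactly. Their poses are not given: they have to be found in the camera images.
- caddy: The bath caddy: blue plastic, screwed to the plank ledge, 214 mm (its x) by 174 mm (its y), 32 mm high, open on top, with three bays. Origin at the centre of its underside, z up. Floor 4 mm thick, so things in it stand 4 mm above the ledge; all walls and dividers 4 mm thick and 32 mm high. The big bay (inside 132 in x by 166 in y) is centred at x=-37, y=0 mm; the small, nearly square bay (70 by 66) at x=+68, y=+50 mm; the oblong bay (70 in x by 96 in y) at x=+68, y=-35 mm.
- tray_mid (a point): The pink plastic soap tray, loose, 104 mm long (its x) by 64 mm wide (its y). Long sides straight, 16 mm high and open above; slats across the top form a flat deck 20 mm above its underside for the soap; a 4 mm thick lip at either short end rises to 26 mm (96 mm between the lips). This point lies at its middle, 10 mm above its underside; z up.
- soap_mid (a point): The green bath soap: a rounded bar 74 mm long (its x), 46 mm wide (its y), 28 mm high. This point is its centre, 14 mm above its underside; z up.
- bottle_mid (a point): The green glass bottle with the white cap and paper band: round, 46 mm across up to 70 mm height, then a shoulder to the cap, which is 29 mm across (88 to 110 mm); 110 mm high in all. This point lies on its axis half-way up, 55 mm above its underside; z up.
- scrubber_mid (a point): The violet hard silicone scrubber standing on its bristles: oblong, round-ended foot 74 mm long (its x) by 48 mm wide (its y), 24 mm high, with two short posts carrying a grip bar 56 mm long (along x), 18 mm wide, 26 mm high (from 34 to 60 mm). This point is its centre, 30 mm above its underside; z up.
- laundry_soap_mid (a point): The pale yellow, square-cut block of laundry soap lying on the saucer, 60 by 42 by 30 mm. Stays there. This point is its centre.
- amber_bottle_mid (a point): The amber (brown) glass bottle with the black cap, floor cleaner, of the same shape and size as the green one. Stays. This point lies on its axis, 55 mm above its underside.
- pot_brush_mid (a point): The pale wooden pot brush with brown coir bristles, of the same shape and size as the violet scrubber. Stays. This point is its centre, 30 mm above its underside.
- saucer_mid (a point): The white ceramic saucer, 150 mm across and 15 mm high, loose, carrying the laundry soap. Stays. This point lies on its axis, 7.5 mm above its underside.
Things that resemble listed ones, but are neither listed nor needed, are in the scene too. Leave any red look-alike of the part that bears bottle_mid alone.

How it is judged (in metres and radians):
At the end, for the whole second after the job is handed in: Flat or upright within 7 degrees on their bay floors: tray in the big bay, bottle in the small one, scrubber in the oblong one; soap flat on the tray, within 15 mm of its middle and 20 degrees of its length; all at rest. The other four things within 20 mm of their starts (x of tray_mid in the frame of caddy between -0.077 and 0.003 m and y of tray_mid in the frame of caddy between -0.055 and 0.055 m and z of tray_mid in the frame of caddy below 0.02 m and angle between each of tray_mid, bottle_mid, scrubber_mid, amber_bottle_mid's own z axis and vertical below 0.12 rad and horizontal distance between soap_mid and tray_mid below 0.015 m and z of soap_mid in the frame of tray_mid between 0.018 and 0.03 m and angle between the x axis of soap_mid and the x axis of tray_mid, either way round below 0.35 rad and angle between soap_mid's own z axis and vertical below 0.15 rad and x of bottle_mid in the frame of caddy between 0.05 and 0.086 m and y of bottle_mid in the frame of caddy between 0.033 and 0.067 m and z of bottle_mid in the frame of caddy below 0.066 m and x of scrubber_mid in the frame of caddy between 0.05 and 0.086 m and y of scrubber_mid in the frame of caddy between -0.055 and -0.015 m and z of scrubber_mid in the frame of caddy below 0.041 m and linear speed of each of tray, soap, bottle, scrubber below 0.02 m/s and distance of each of laundry_soap_mid, amber_bottle_mid, pot_brush_mid, saucer_mid from where it was at the start of the episode below 0.02 m); the robot touches nothing.
It fails at once if the yellow laundry soap is shifted by more than 20 mm (distance of laundry_soap_mid from where it was at the start of the episode above 0.02 m).
It fails at once if the amber bottle is shifted by more than 20 mm (distance of amber_bottle_mid from where it was at the start of the episode above 0.02 m).
It fails at once if the wooden pot brush is shifted by more than 20 mm (distance of pot_brush_mid from where it was at the start of the episode above 0.02 m).
It fails at once if the saucer is shifted by more than 20 mm (distance of saucer_mid from where it was at the start of the episode above 0.02 m).
It also fails if it takes over 99 s, if anything falls off the work surface, if the arm or the gripper's body presses on something with over 40 N, if the wrist force passes 120 N, or if a joint passes its speed limit or range.

## Working session

There is one attempt and no reset: what is moved stays moved. The work goes in short steps, Python scripts to look and compute and a tool call to move; the robot and the scene stay as the last step left them, time stands still between calls to the robot, and variables do not carry over. Pictures are saved under pics/ and viewed, at most 17 in all, crops included, and the job is handed in when it is done.

Besides the shell and the picture viewer there is one more tool, called as name(argument=value, ...), one argument or row to a line, values as JSON. servo_tool: Moves the arm, as the interface text tells. Its arguments: {"type":"object","properties":{"rows":{"type":"array","items":{"type":"object","properties":{"grip":{"type":"number"},"x":{"type":"number"},"y":{"type":"number"},"z":{"type":"number"},"roll":{"type":"number"}}}},"newtons":{"type":"number"}},"required":["rows"]}

```bash
mkdir -p pics
cat > h.py <<'E'
import numpy as np, cv2
from bench import robot, imaging
from scipy.spatial.transform import Rotation as R
def px2w(c,uv,z,T=None):
    T=c["T"] if T is None else T
    d=T[:3,:3]@np.array([(uv[0]-c["cx"])/c["fx"],(uv[1]-c["cy"])/c["fy"],1.])
    o=T[:3,3]; return o+d*(z-o[2])/d[2]
def w2px(c,p,T=None):
    T=c["T"] if T is None else T
    q=np.linalg.inv(T)@np.append(p,1); return np.array([c["fx"]*q[0]/q[2]+c["cx"],c["fy"]*q[1]/q[2]+c["cy"]])
def toolT():
    s=robot.read_state(); T=np.eye(4); T[:3,:3]=R.from_euler('xyz',s["tool_rot"],degrees=True).as_matrix(); T[:3,3]=s["ee_pos"]; return T
def wristcam():
    T=toolT(); c=imaging.camera("wrist"); c["T"]=T@c["T_tool_cam"]; return c
E
python3 - <<'E'
from h import *
print({k:v for k,v in robot.read_state().items()}, robot.tip_extent)
for n in ["top","side"]:
    c=imaging.camera(n); cv2.imwrite(f"pics/{n}0.png",c["pixels"])
    print(n,c["fx"],c["T"].round(3).tolist())
    for q in ["caddy","tray_mid","soap_mid","bottle_mid","scrubber_mid","laundry_soap_mid","amber_bottle_mid","pot_brush_mid","saucer_mid"]:
        for o in imaging.outline_of(q,n)[:3]:
            m=o["region"].astype(np.uint8); r=cv2.minAreaRect(cv2.findNonZero(m)) if m.any() else None
            print(q,round(o["conf"],2),np.round(o["point"]),m.sum(),np.round(r[0]),np.round(r[1]),round(r[2]), px2w(c,o["point"],0.03)[:2].round(3))
w=wristcam(); cv2.imwrite("pics/w0.png",w["pixels"]); print(w["T_tool_cam"].round(3).tolist(),w["fx"])
E
```

```text
{'t': 0.0, 'joint_pos': array([ 7.25377916e+01,  1.49380596e+01, -7.98782118e+00,  6.71911403e+01,
        8.11012190e-04,  9.00007208e+01]), 'joint_vel': array([ 0.01954298, -0.08941251,  0.09298428,  0.0153129 ,  0.00455634,
        0.07275675]), 'tau': array([-7.91409911e-04, -4.05680609e+01,  2.53921026e+01,  1.89265958e-02,
       -2.60340576e-04,  1.39082516e-06]), 'ee_pos': array([0.1573194 , 0.50011878, 0.22333003]), 'tool_rot': array([-1.79882979e+02, -8.09538266e-04,  1.62537069e+02]), 'wrist_force': array([ 0.51487102, -0.48772498,  0.90391483]), 'moment': array([ 0.03609835, -0.02115393, -0.04541779]), 'grasp_force': 0.0, 'finger_gap': 0.08521057463844235} 0.025
top 473.5052260595854 [[0.021, -0.996, 0.088, 0.506], [-1.0, -0.022, -0.006, 0.005], [0.008, -0.087, -0.996, 1.282], [0.0, 0.0, 0.0, 1.0]]
caddy 0.91 [122. 246.] 5612 [125. 246.] [82. 70.] 84 [0.48  0.328]
caddy 0.48 [224. 166.] 262 [223. 166.] [19. 16.] 90 [0.698 0.067]
tray_mid 0.84 [270. 261.] 980 [270. 262.] [40. 25.] 29 [ 0.449 -0.062]
soap_mid 0.9 [221. 262.] 488 [221. 263.] [18. 29.] 59 [0.444 0.068]
bottle
[... 972 characters left out ...]
 [162. 213.] [33. 21.] 39 [0.433 0.046]
soap_mid 0.19 [242. 235.] 1056 [240. 232.] [53. 23.] 90 [ 0.583 -0.059]
bottle_mid 0.68 [351. 241.] 1046 [351. 239.] [24. 52.] 14 [ 0.789 -0.133]
scrubber_mid 0.85 [292. 228.] 879 [290. 228.] [29. 34.] 90 [ 0.687 -0.067]
laundry_soap_mid 0.79 [233. 336.] 1215 [233. 338.] [32. 39.] 76 [ 0.508 -0.28 ]
amber_bottle_mid 0.72 [276. 181.] 852 [274. 180.] [47. 20.] 90 [0.706 0.088]
pot_brush_mid 0.65 [216. 196.] 701 [220. 194.] [33. 27.] 90 [0.558 0.072]
saucer_mid 0.57 [233. 354.] 4615 [234. 344.] [78. 90.] 90 [ 0.5   -0.311]
[[-0.001, -0.959, -0.282, 0.072], [1.0, -0.0, -0.001, 0.001], [0.001, -0.282, 0.959, -0.149], [0.0, 0.0, 0.0, 1.0]] 314.62564777568156
```

```bash
python3 -c "
import cv2
t=cv2.imread('pics/top0.png')[100:330,70:420]; cv2.imwrite('pics/t1.png',cv2.resize(t,(798,524),interpolation=cv2.INTER_CUBIC))
t=cv2.imread('pics/side0.png')[90:390,90:490]; cv2.imwrite('pics/s1.png',cv2.resize(t,(800,600),interpolation=cv2.INTER_CUBIC))"
```

```text
(no output)
```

View pics/t1.png

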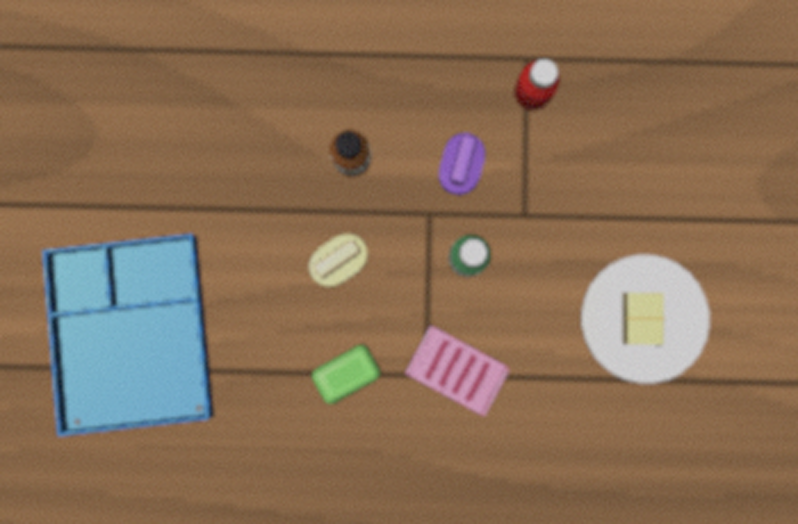

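View pics/s1.png

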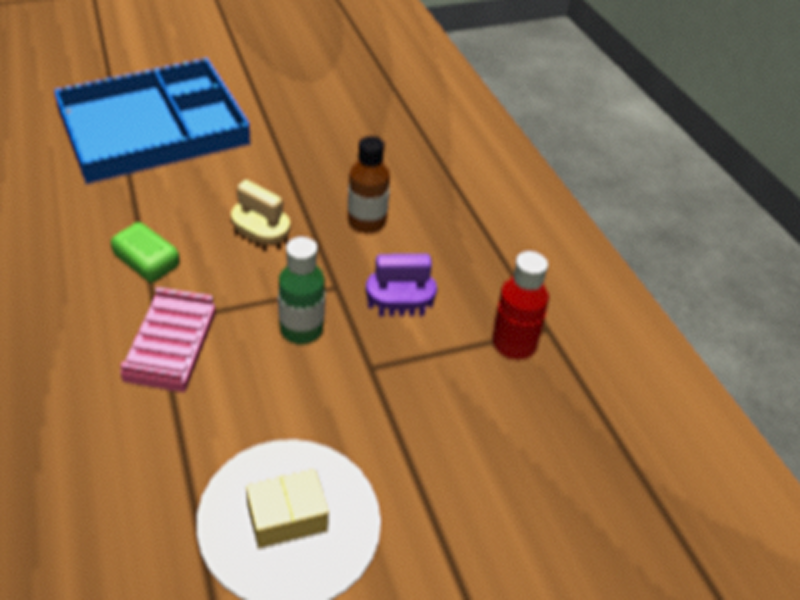

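The top view shows the caddy at left with its small bay upper-left (so caddy x ≈ world +x, turned a little). The tray is at about (270,262), the soap (221,263), the green bottle (277,212) and the scrubber (272,172). The look-alikes are the red bottle (305,137), amber bottle, pot brush and saucer. The network's bottle_mid first hit is the red one, so I'll use the second.

Run:
```python
from h import *
c=imaging.camera("top"); hsv=cv2.cvtColor(cv2.medianBlur(c["pixels"],3),cv2.COLOR_BGR2HSV)
def fit(name,m,z):
    k,h=cv2.findContours(m,cv2.RETR_EXTERNAL,cv2.CHAIN_APPROX_NONE)
    k=max(k,key=cv2.contourArea); r=cv2.minAreaRect(k)
    b=np.array([px2w(c,p,z)[:2] for p in cv2.boxPoints(r)])
    e=np.array([b[1]-b[0],b[2]-b[1]]); L=np.linalg.norm(e,axis=1); i=L.argmax()
    print(name,"ctr",b.mean(0).round(4),"L",L.round(3),"yaw long",np.degrees(np.arctan2(e[i][1],e[i][0])).round(1))
    return b
def reg(q,i=0): return imaging.outline_of(q,"top")[i]["region"].astype(np.uint8)
print(fit("caddy_blue",cv2.inRange(hsv,(90,60,30),(125,255,255)),.032).round(3).tolist())
fit("caddy net",reg("caddy"),.032)
fit("tray",reg("tray_mid"),.02); fit("soap",reg("soap_mid"),.016); fit("scr",reg("scrubber_mid"),.03)
fit("potbrush",reg("pot_brush_mid"),.03);
# white caps
m=cv2.inRange(hsv,(0,0,150),(179,60,255)); 
n,l,s,ct=cv2.connectedComponentsWithStats(m)
for i in range(1,n):
    if s[i,4]>40: print("white",ct[i].round(1),s[i,4],px2w(c,ct[i],.11).round(3))
# scrubber bar, lighter violet
m=cv2.inRange(hsv,(125,60,30),(150,255,255)); print("violet",np.mean(cv2.findNonZero(m),axis=0))
fit("violet",m,.03)
fit("green",cv2.inRange(hsv,(45,120,110),(75,255,255)),.018)
# amber cap
m=cv2.inRange(hsv,(0,0,0),(179,255,60)); m[:, :200]=0; m[190:]=0
n,l,s,ct=cv2.connectedComponentsWithStats(m)
for i in range(1,n):
    if s[i,4]>20: print("dark",ct[i].round(1),s[i,4],px2w(c,ct[i],.11).round(3))
```

```text
caddy_blue ctr [0.479  0.3203] L [0.18  0.215] yaw long -172.1
[[0.574, 0.425], [0.596, 0.246], [0.383, 0.217], [0.362, 0.393]]
caddy net ctr [0.4801 0.3194] L [0.182 0.216] yaw long -172.3
tray ctr [ 0.4459 -0.0612] L [0.063 0.103] yaw long -116.3
soap ctr [0.4387 0.0677] L [0.074 0.046] yaw long -60.3
scr ctr [ 0.6881 -0.0596] L [0.054 0.067] yaw long -179.1
potbrush ctr [0.5709 0.0793] L [0.073 0.053] yaw long -43.5
white [308.5 131.1] 106 [ 0.779 -0.148  0.11 ]
white [216.3 214. ] 299 [0.565 0.078 0.11 ]
white [277.  210.4] 106 [ 0.577 -0.072  0.11 ]
white [352.9 239.4] 2215 [ 0.509 -0.261  0.11 ]
violet [[271.5472155  171.69733656]]
violet ctr [ 0.6855 -0.0625] L [0.07  0.048] yaw long -11.4
green ctr [0.4485 0.0337] L [0. 0.] yaw long 0.0
dark [222.6 163.6] 88 [0.691 0.066 0.11 ]
```

```bash
cat >> h.py <<'E'
def plan(p,yaw,n):
    T=toolT(); a=R.from_matrix(T[:3,:3]).as_euler('xyz',degrees=True)[2]
    d=(a-yaw+180)%360-180; dr=d/n; step=(np.array(p)-T[:3,3])/n
    print("roll",round(d,1),"total",(np.array(p)-T[:3,3]).round(3))
    for i in range(n):
        A=R.from_euler('xyz',[180,0,a-dr*i],degrees=True).as_matrix()
        v=A.T@step; print("{%s}"%", ".join(f'"{k}":{x:.4f}' for k,x in zip("xyz",v)),'roll %.2f'%dr)
E
python3 -c "
from h import *
plan([.446,-.061,.13],63.5,12)"
```

```text
roll 99.0 total [ 0.288 -0.562 -0.094]
{"x":-0.0370, "y":-0.0374, "z":0.0079} roll 8.25
{"x":-0.0420, "y":-0.0317, "z":0.0079} roll 8.25
{"x":-0.0461, "y":-0.0254, "z":0.0079} roll 8.25
{"x":-0.0493, "y":-0.0185, "z":0.0079} roll 8.25
{"x":-0.0514, "y":-0.0113, "z":0.0079} roll 8.25
{"x":-0.0525, "y":-0.0038, "z":0.0079} roll 8.25
{"x":-0.0525, "y":0.0038, "z":0.0079} roll 8.25
{"x":-0.0514, "y":0.0113, "z":0.0079} roll 8.25
{"x":-0.0492, "y":0.0186, "z":0.0079} roll 8.25
{"x":-0.0461, "y":0.0254, "z":0.0079} roll 8.25
{"x":-0.0419, "y":0.0318, "z":0.0079} roll 8.25
{"x":-0.0369, "y":0.0375, "z":0.0079} roll 8.25
```

servo_tool(
  rows=[
    {"x": -0.037, "y": -0.0375, "z": 0.008, "roll": 8.25, "grip": 1},
    {"x": -0.042, "y": -0.0315, "z": 0.008, "roll": 8.25, "grip": 1},
    {"x": -0.046, "y": -0.0255, "z": 0.008, "roll": 8.25, "grip": 1},
    {"x": -0.049, "y": -0.0185, "z": 0.008, "roll": 8.25, "grip": 1},
    {"x": -0.0515, "y": -0.0115, "z": 0.008, "roll": 8.25, "grip": 1},
  ],
)

```text
t: 1.98
ee_pos: [0.2781, 0.2655, 0.1842]
tool_rot: [179.9, -0.0, 121.0]
wrist_force: [0.9, -0.2, -0.2]
finger_gap: 0.0854
grasp_force: 0.0
```

servo_tool(
  rows=[
    {"x": -0.0525, "y": -0.004, "z": 0.008, "roll": 8.25, "grip": 1},
    {"x": -0.0525, "y": 0.004, "z": 0.008, "roll": 8.25, "grip": 1},
    {"x": -0.0515, "y": 0.0115, "z": 0.008, "roll": 8.25, "grip": 1},
    {"x": -0.049, "y": 0.0185, "z": 0.008, "roll": 8.25, "grip": 1},
    {"x": -0.046, "y": 0.0255, "z": 0.008, "roll": 8.25, "grip": 1},
  ],
)

```text
t: 2.6
ee_pos: [0.3987, 0.0313, 0.1443]
tool_rot: [179.9, -0.0, 79.8]
wrist_force: [1.1, -0.5, -0.3]
finger_gap: 0.0852
grasp_force: 0.0
```

servo_tool(
  rows=[
    {"x": -0.042, "y": 0.032, "z": 0.008, "roll": 8.25, "grip": 1},
    {"x": -0.037, "y": 0.0375, "z": 0.008, "roll": 8.25, "grip": 1},
    {"grip": 1},
  ],
)

```text
invalid input at $.rows[2]: expected keys grip, x, y, z, roll
```

```bash
cat >> h.py <<'E'
def look(q,z,idx=0,save=None,near=None):
    c=wristcam()
    if save: cv2.imwrite(f"pics/{save}.png",c["pixels"])
    for o in imaging.outline_of(q,"wrist"):
        r=cv2.minAreaRect(cv2.findNonZero(o["region"].astype(np.uint8)))
        b=np.array([px2w(c,p,z)[:2] for p in cv2.boxPoints(r)]); e=np.array([b[1]-b[0],b[2]-b[1]]); L=np.linalg.norm(e,axis=1); i=L.argmax()
        print(q,round(o["conf"],2),np.round(r[0]),"ctr",b.mean(0).round(4),"L",L.round(3),"yaw",(np.degrees(np.arctan2(e[i][1],e[i][0]))%180).round(1))
    s=robot.read_state(); print(s["t"],s["ee_pos"].round(4),s["tool_rot"].round(1),s["joint_pos"].round(0),s["wrist_force"].round(1))
    return c
E
python3 -c "
from h import *
look('tray_mid',.02,save='w1')
plan([.446,-.061,.03],63.5,2)"
```

```text
tray_mid 0.81 [317. 260.] ctr [ 0.442  -0.0626] L [0.115 0.068] yaw 62.4
2.7 [0.4    0.0291 0.1439] [1.799e+02 1.000e-01 7.950e+01] [  4.   6. -32.  52.  -0. 105.] [-0.9 -0.2 -0.3]
roll 16.0 total [ 0.046 -0.09  -0.114]
{"x":-0.0401, "y":0.0308, "z":0.0570} roll 8.02
{"x":-0.0354, "y":0.0361, "z":0.0570} roll 8.02
```

servo_tool(
  rows=[
    {"x": -0.04, "y": 0.031, "z": 0.01, "roll": 8.2, "grip": 1},
    {"x": -0.036, "y": 0.035, "z": 0.01, "roll": 8.2, "grip": 1},
    {"x": 0, "y": 0, "z": 0.05, "roll": 0, "grip": 1},
    {"x": 0, "y": 0, "z": 0.03, "roll": 0, "grip": 1},
    {"x": 0, "y": 0, "z": 0, "roll": 0, "grip": 1},
  ],
)

```text
t: 3.32
ee_pos: [0.4409, -0.0562, 0.0425]
tool_rot: [-179.7, 0.1, 63.7]
wrist_force: [0.2, 1.1, 0.4]
finger_gap: 0.0858
grasp_force: 0.0
```

```bash
python3 -c "
from h import *
c=look('tray_mid',.02,save='w2')
cv2.imwrite('pics/w2.png',c['pixels'])
plan([.4445,-.062,.028],63,2)"
```

```text
tray_mid 0.83 [265. 224.] ctr [ 0.4433 -0.0637] L [0.111 0.062] yaw 60.4
3.425 [ 0.4439 -0.0565  0.0449] [180.   -0.   63.7] [ -7.  17. -36.  38.   0. 109.] [0.5 0.6 0. ]
roll 0.7 total [ 0.001 -0.006 -0.017]
{"x":-0.0023, "y":0.0015, "z":0.0085} roll 0.35
{"x":-0.0023, "y":0.0015, "z":0.0085} roll 0.35
```

View pics/w2.png

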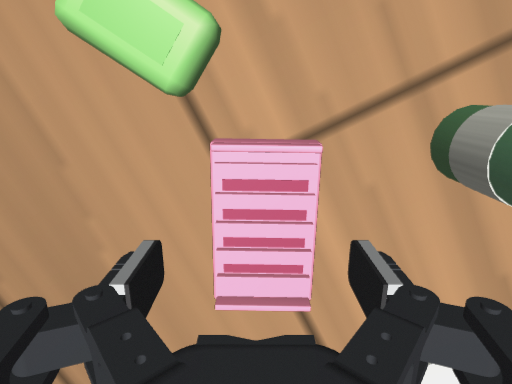

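Tray sits between the fingers (columns 214–318; fingertips 160 and 350); soap and green bottle are clear.

servo_tool(
  rows=[
    {"x": -0.005, "y": 0.003, "z": 0.008, "roll": 0.5, "grip": 1},
    {"x": 0, "y": 0, "z": 0.009, "roll": 0, "grip": 1},
    {"x": 0, "y": 0, "z": 0, "roll": 0, "grip": 0},
    {"x": 0, "y": 0, "z": 0, "roll": 0, "grip": 0},
    {"x": 0, "y": 0, "z": 0, "roll": 0, "grip": 0},
  ],
  newtons=40,
)

```text
t: 4.05
ee_pos: [0.4441, -0.0628, 0.0274]
tool_rot: [180.0, -0.0, 63.1]
wrist_force: [-0.2, -0.3, -0.5]
finger_gap: 0.0321
grasp_force: 0.0
```

servo_tool(
  rows=[
    {"x": 0, "y": 0, "z": 0, "roll": 0, "grip": 0},
    {"x": 0, "y": 0, "z": 0, "roll": 0, "grip": 0},
    {"x": 0, "y": 0, "z": -0.02, "roll": 0, "grip": 0},
    {"x": 0, "y": 0, "z": -0.04, "roll": 0, "grip": 0},
    {"x": 0, "y": 0, "z": -0.05, "roll": 0, "grip": 0},
  ],
)

```text
t: 4.68
ee_pos: [0.4429, -0.0626, 0.1376]
tool_rot: [-179.9, 0.0, 63.1]
wrist_force: [1.3, 0.6, -0.1]
finger_gap: -0.0001
grasp_force: 0.0
```

```bash
python3 -c "
from h import *
c=look('tray_mid',.14,save='w3')
plan([.43,.27,.14],98,9)"
```

```text
tray_mid 0.22 [174.  41.] ctr [0.4541 0.0369] L [0.026 0.042] yaw 120.7
4.775 [ 0.448  -0.0633  0.1421] [179.5  -0.2  63.1] [ -8.  11. -27.  52.   0. 109.] [ 0.7 -0.1 -0.2]
roll -34.9 total [-0.018  0.333 -0.002]
{"x":0.0321, "y":-0.0185, "z":0.0002} roll -3.87
{"x":0.0333, "y":-0.0163, "z":0.0002} roll -3.87
{"x":0.0343, "y":-0.0140, "z":0.0002} roll -3.87
{"x":0.0352, "y":-0.0117, "z":0.0002} roll -3.87
{"x":0.0359, "y":-0.0093, "z":0.0002} roll -3.87
{"x":0.0365, "y":-0.0068, "z":0.0002} roll -3.87
{"x":0.0368, "y":-0.0043, "z":0.0002} roll -3.87
{"x":0.0370, "y":-0.0018, "z":0.0002} roll -3.87
{"x":0.0371, "y":0.0007, "z":0.0002} roll -3.87
```

View pics/w3.png

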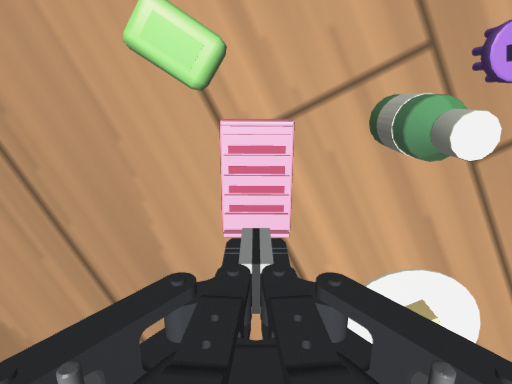

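```bash
python3 -c "
from h import *
print(robot.tip_extent)"
```

```text
0.025
```

The tray is still where it was (rows 120–237), and the shut fingertips at row 228 look shorter than 25 mm. I'll check the real tip height with the side camera.

```bash
python3 -c "
from h import *
T=toolT(); c=imaging.camera('side'); im=c['pixels'].copy()
us=[]
for z in [-.03,-.005,.025]:
    p=(T@np.array([0,0,z,1]))[:3]; u=w2px(c,p); us.append(u); print(z,u.round(1))
u=us[1].astype(int); x0,y0=max(u[0]-60,0),max(u[1]-50,0)
k=cv2.resize(im[y0:y0+100,x0:x0+120],None,fx=6,fy=6,interpolation=cv2.INTER_CUBIC)
for u,col in zip(us,[(255,0,0),(0,255,255),(0,0,255)]): cv2.circle(k,tuple(int(v) for v in (u-[x0,y0])*6),4,col,-1)
cv2.imwrite('pics/s2.png',k)"
```

```text
-0.03 [168.6 193.1]
-0.005 [170.2 203.8]
0.025 [172.  216.1]
```

View pics/s2.png

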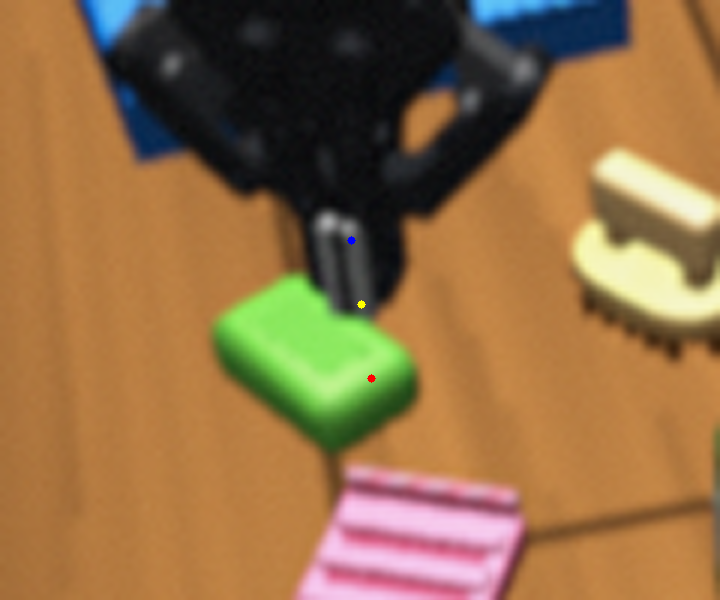

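Confirmed: the tips (shut) sit at tool z ≈ −5 mm, not +25 mm. So true tip height is about the reported z + 5 mm shut, or + 18 mm open, and I'll plan with that.

servo_tool(
  rows=[
    {"x": 0, "y": 0, "z": 0.01, "roll": 0, "grip": 1},
    {"x": 0, "y": 0, "z": 0.01, "roll": 0, "grip": 1},
    {"x": 0, "y": 0, "z": 0.01, "roll": 0, "grip": 1},
    {"x": 0, "y": 0, "z": 0.02, "roll": 0, "grip": 1},
    {"x": 0, "y": 0, "z": 0.02, "roll": 0, "grip": 1},
  ],
)

```text
t: 5.45
ee_pos: [0.4432, -0.0627, 0.0654]
tool_rot: [-179.9, 0.0, 63.1]
wrist_force: [-0.6, -0.1, -0.6]
finger_gap: 0.0852
grasp_force: 0.0
```

servo_tool(
  rows=[
    {"x": 0, "y": 0, "z": 0.025, "roll": 0, "grip": 1},
    {"x": 0, "y": 0, "z": 0.02, "roll": 0, "grip": 1},
    {"x": 0, "y": 0, "z": 0.015, "roll": 0, "grip": 1},
    {"x": 0, "y": 0, "z": 0, "roll": 0, "grip": 1},
  ],
)

```text
t: 5.95
ee_pos: [0.4418, -0.0624, 0.0053]
tool_rot: [-179.7, 0.1, 63.1]
wrist_force: [0.3, 0.1, -0.4]
finger_gap: 0.0851
grasp_force: 0.0
```

```bash
python3 -c "
from h import *
c=look('tray_mid',.02,save='w4')"
```

```text
tray_mid 0.91 [259. 238.] ctr [ 0.4443 -0.0609] L [0.061 0.104] yaw 67.0
6.05 [ 0.4435 -0.0627  0.0068] [-179.9    0.    63.1] [ -8.  20. -38.  32.  -0. 109.] [ 0.5 -0.6  1. ]
```

View pics/w4.png

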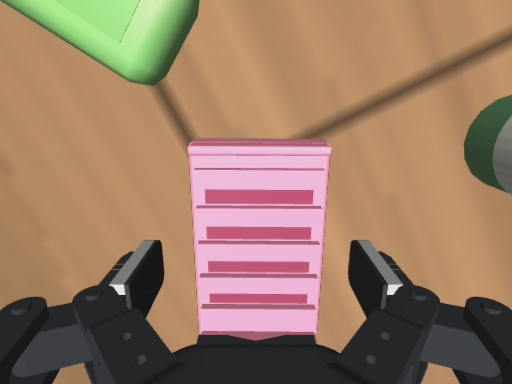

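Tray is centred between fingers (columns 190–330, tips 160/350), tips still above the deck; going 14 mm lower.

servo_tool(
  rows=[
    {"x": 0, "y": 0, "z": 0.007, "roll": 0, "grip": 1},
    {"x": 0, "y": 0, "z": 0.007, "roll": 0, "grip": 1},
    {"x": 0, "y": 0, "z": 0, "roll": 0, "grip": 0},
    {"x": 0, "y": 0, "z": 0, "roll": 0, "grip": 0},
    {"x": 0, "y": 0, "z": 0, "roll": 0, "grip": 0},
  ],
  newtons=40,
)

```text
t: 6.68
ee_pos: [0.444, -0.0627, -0.0067]
tool_rot: [180.0, -0.0, 63.1]
wrist_force: [-0.3, -0.9, 0.2]
finger_gap: 0.0628
grasp_force: 44.0
```

servo_tool(
  rows=[
    {"x": 0, "y": 0, "z": -0.02, "roll": 0, "grip": 0},
    {"x": 0, "y": 0, "z": -0.04, "roll": 0, "grip": 0},
    {"x": 0, "y": 0, "z": -0.04, "roll": 0, "grip": 0},
  ],
)

```text
t: 7.05
ee_pos: [0.4434, -0.0627, 0.094]
tool_rot: [-179.9, 0.0, 63.1]
wrist_force: [1.0, 0.5, -1.1]
finger_gap: 0.0628
grasp_force: 44.3
```

```bash
python3 -c "
from h import *
plan([.443,.28,.095],97.5,9)"
```

```text
roll -34.4 total [-0.     0.343  0.001]
{"x":0.0339, "y":-0.0172, "z":-0.0001} roll -3.82
{"x":0.0350, "y":-0.0149, "z":-0.0001} roll -3.82
{"x":0.0359, "y":-0.0126, "z":-0.0001} roll -3.82
{"x":0.0367, "y":-0.0102, "z":-0.0001} roll -3.82
{"x":0.0373, "y":-0.0077, "z":-0.0001} roll -3.82
{"x":0.0377, "y":-0.0052, "z":-0.0001} roll -3.82
{"x":0.0380, "y":-0.0027, "z":-0.0001} roll -3.82
{"x":0.0381, "y":-0.0001, "z":-0.0001} roll -3.82
{"x":0.0380, "y":0.0024, "z":-0.0001} roll -3.82
```

servo_tool(
  rows=[
    {"x": 0.034, "y": -0.017, "z": 0, "roll": -3.8, "grip": 0},
    {"x": 0.035, "y": -0.015, "z": 0, "roll": -3.8, "grip": 0},
    {"x": 0.036, "y": -0.0125, "z": 0, "roll": -3.8, "grip": 0},
    {"x": 0.0365, "y": -0.01, "z": 0, "roll": -3.8, "grip": 0},
    {"x": 0.037, "y": -0.0075, "z": 0, "roll": -3.8, "grip": 0},
  ],
)

```text
t: 7.68
ee_pos: [0.4442, 0.1282, 0.0932]
tool_rot: [180.0, 0.0, 82.3]
wrist_force: [0.4, -0.0, -1.4]
finger_gap: 0.0627
grasp_force: 44.4
```

servo_tool(
  rows=[
    {"x": 0.0375, "y": -0.005, "z": 0, "roll": -3.8, "grip": 0},
    {"x": 0.038, "y": -0.0025, "z": 0, "roll": -3.8, "grip": 0},
    {"x": 0.038, "y": 0, "z": 0, "roll": -3.8, "grip": 0},
    {"x": 0.038, "y": 0.0025, "z": 0, "roll": -3.8, "grip": 0},
    {"x": 0, "y": 0, "z": 0, "roll": 0, "grip": 0},
  ],
)

```text
t: 8.3
ee_pos: [0.4455, 0.2816, 0.0932]
tool_rot: [179.9, -0.1, 97.5]
wrist_force: [0.0, -0.4, -1.1]
finger_gap: 0.0626
grasp_force: 44.3
```

```bash
python3 -c "
from h import *
c=look('caddy',.032,save='w5')
im=c['pixels'].copy()
# draw the assumed caddy rim
def cw(x,y,z,o=(.4795,.322),a=np.radians(7.5)): return np.array([o[0]+x*np.cos(a)-y*np.sin(a),o[1]+x*np.sin(a)+y*np.cos(a),z])
for P in [[(-.107,-.087),(.107,-.087),(.107,.087),(-.107,.087)],[(-.103,-.083),(.029,-.083),(.029,.083),(-.103,.083)]]:
    u=np.array([w2px(c,cw(x,y,.032)) for x,y in P]); print(u.round(0).tolist()); cv2.polylines(im,[u.astype(int)],True,(0,0,255),1)
cv2.imwrite('pics/w5.png',im)"
```

```text
caddy 0.72 [316. 138.] ctr [0.4815 0.3211] L [0.212 0.176] yaw 7.5
8.4 [0.4446 0.2788 0.0929] [-1.80e+02  1.00e-01  9.74e+01] [ 32.  20. -21.  49.  -0. 115.] [ 0.5 -0.8 -1.2]
[[165.0, 266.0], [449.0, 266.0], [499.0, 7.0], [141.0, 7.0]]
[[170.0, 261.0], [346.0, 261.0], [368.0, 14.0], [149.0, 14.0]]
```

View pics/w5.png

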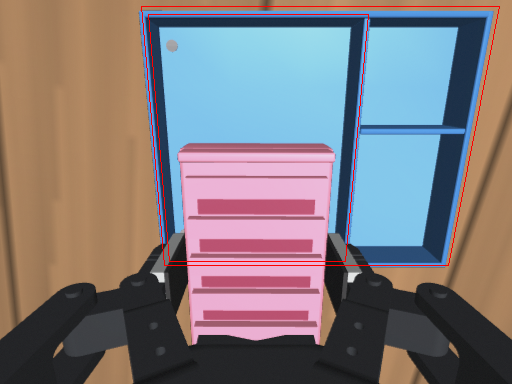

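Overlay of the assumed caddy pose fits the rim to about 2–4 pixels (rim top edge drawn at row 7, real ≈11), so the caddy is at (0.479, 0.320), yaw 7.5°.

servo_tool(
  rows=[
    {"x": 0.018, "y": 0.0015, "z": 0, "roll": 0, "grip": 0},
    {"x": 0.018, "y": 0.001, "z": 0.02, "roll": 0, "grip": 0},
    {"x": 0, "y": 0, "z": 0.03, "roll": 0, "grip": 0},
    {"x": 0, "y": 0, "z": 0.025, "roll": 0, "grip": 0},
    {"x": 0, "y": 0, "z": 0.012, "roll": 0, "grip": 0},
  ],
)

```text
t: 9.02
ee_pos: [0.4422, 0.3146, 0.0049]
tool_rot: [-179.9, 0.0, 97.3]
wrist_force: [-0.1, -1.2, -1.1]
finger_gap: 0.063
grasp_force: 44.3
```

servo_tool(
  rows=[
    {"x": 0, "y": 0, "z": 0.007, "roll": 0, "grip": 0},
    {"x": 0, "y": 0, "z": 0, "roll": 0, "grip": 0},
  ],
)

```text
t: 9.28
ee_pos: [0.4432, 0.3151, -0.0007]
tool_rot: [180.0, -0.0, 97.3]
wrist_force: [-1.1, 0.2, 0.5]
finger_gap: 0.0631
grasp_force: 44.3
```

Release 2 mm lower and rise.

servo_tool(
  rows=[
    {"x": 0, "y": 0, "z": 0.002, "roll": 0, "grip": 0},
    {"x": 0, "y": 0, "z": 0, "roll": 0, "grip": 0.87},
    {"x": 0, "y": 0, "z": 0, "roll": 0, "grip": 0.87},
    {"x": 0, "y": 0, "z": -0.02, "roll": 0, "grip": 0.87},
    {"x": 0, "y": 0, "z": -0.05, "roll": 0, "grip": 0.87},
  ],
)

```text
t: 9.9
ee_pos: [0.441, 0.3137, 0.066]
tool_rot: [-179.7, 0.1, 97.3]
wrist_force: [0.6, 0.8, 0.7]
finger_gap: 0.0741
grasp_force: 0.0
```

servo_tool(
  rows=[
    {"x": 0, "y": 0, "z": -0.03, "roll": 0, "grip": 1},
    {"x": 0, "y": 0, "z": 0, "roll": 0, "grip": 1},
  ],
)

```text
t: 10.15
ee_pos: [0.4451, 0.3166, 0.1002]
tool_rot: [179.7, -0.2, 97.3]
wrist_force: [0.6, 1.0, -0.4]
finger_gap: 0.0852
grasp_force: 0.0
```

```bash
python3 -c "
from h import *
c=look('tray_mid',.024,save='w6'); look('caddy',.032)
plan([.439,.068,.07],120,6)"
```

```text
tray_mid 0.96 [253. 194.] ctr [0.444  0.3142] L [0.061 0.109] yaw 99.4
10.25 [0.4429 0.315  0.0972] [180.   -0.   97.3] [ 35.  22. -18.  50.  -0. 118.] [-0.3 -0.3 -1.2]
caddy 0.93 [308. 186.] ctr [0.4807 0.3208] L [0.212 0.178] yaw 7.3
10.35 [0.442  0.3144 0.096 ] [-1.799e+02  1.000e-01  9.730e+01] [ 35.  22. -18.  50.   0. 118.] [ 0.2 -0.5 -0.3]
roll -22.7 total [-0.003 -0.246 -0.026]
{"x":-0.0407, "y":-0.0057, "z":0.0043} roll -3.78
{"x":-0.0402, "y":-0.0084, "z":0.0043} roll -3.78
{"x":-0.0396, "y":-0.0110, "z":0.0043} roll -3.78
{"x":-0.0387, "y":-0.0136, "z":0.0043} roll -3.78
{"x":-0.0378, "y":-0.0161, "z":0.0043} roll -3.78
{"x":-0.0366, "y":-0.0186, "z":0.0043} roll -3.78
```

servo_tool(
  rows=[
    {"x": -0.0405, "y": -0.0055, "z": 0, "roll": -3.8, "grip": 1},
    {"x": -0.04, "y": -0.0085, "z": 0, "roll": -3.8, "grip": 1},
    {"x": -0.0395, "y": -0.011, "z": 0, "roll": -3.8, "grip": 1},
    {"x": -0.0385, "y": -0.0135, "z": 0, "roll": -3.8, "grip": 1},
    {"x": -0.038, "y": -0.016, "z": 0.015, "roll": -3.8, "grip": 1},
  ],
)

```text
t: 10.98
ee_pos: [0.441, 0.1091, 0.0816]
tool_rot: [180.0, 0.0, 116.5]
wrist_force: [-0.8, -0.3, -0.7]
finger_gap: 0.0857
grasp_force: 0.0
```

servo_tool(
  rows=[
    {"x": -0.0365, "y": -0.0185, "z": 0.015, "roll": -3.8, "grip": 1},
    {"x": 0, "y": 0, "z": 0, "roll": 0, "grip": 1},
  ],
)

```text
t: 11.22
ee_pos: [0.4377, 0.0669, 0.065]
tool_rot: [-179.7, -0.1, 119.9]
wrist_force: [-0.5, 0.7, -0.5]
finger_gap: 0.0853
grasp_force: 0.0
```

```bash
python3 -c "
from h import *
c=look('soap_mid',.016,save='w7')
plan([.439,.068,.0],120,2)"
```

```text
soap_mid 0.82 [252. 206.] ctr [0.4361 0.0649] L [0.046 0.079] yaw 121.5
11.325 [0.4398 0.0693 0.0664] [-1.799e+02 -1.000e-01  1.200e+02] [  9.  15. -34.  41.   0.  69.] [0.6 0.7 0.4]
roll 0.0 total [-0.001 -0.001 -0.066]
{"x":-0.0003, "y":-0.0007, "z":0.0332} roll 0.02
{"x":-0.0003, "y":-0.0007, "z":0.0332} roll 0.02
```

servo_tool(
  rows=[
    {"x": 0, "y": 0, "z": 0.03, "roll": -0.5, "grip": 1},
    {"x": 0, "y": 0, "z": 0.025, "roll": 0, "grip": 1},
    {"x": 0, "y": 0, "z": 0.012, "roll": 0, "grip": 1},
    {"x": 0, "y": 0, "z": 0, "roll": 0, "grip": 0},
    {"x": 0, "y": 0, "z": 0, "roll": 0, "grip": 0},
  ],
  newtons=40,
)

```text
t: 11.95
ee_pos: [0.441, 0.0696, 0.0008]
tool_rot: [180.0, 0.0, 120.7]
wrist_force: [-1.6, -1.0, 1.0]
finger_gap: 0.0518
grasp_force: 0.9
```

servo_tool(
  rows=[
    {"x": 0, "y": 0, "z": 0, "roll": 0, "grip": 0},
    {"x": 0, "y": 0, "z": 0, "roll": 0, "grip": 0},
  ],
)

```text
t: 12.2
ee_pos: [0.4414, 0.0696, 0.0011]
tool_rot: [179.9, 0.0, 120.6]
wrist_force: [-0.6, 0.7, 6.1]
finger_gap: 0.0449
grasp_force: 41.8
```

servo_tool(
  rows=[
    {"x": 0, "y": 0, "z": -0.02, "roll": 0, "grip": 0},
    {"x": 0, "y": 0, "z": -0.04, "roll": 0, "grip": 0},
    {"x": 0, "y": 0, "z": -0.04, "roll": 0, "grip": 0},
  ],
)

```text
t: 12.58
ee_pos: [0.4403, 0.0692, 0.1012]
tool_rot: [-180.0, -0.0, 120.6]
wrist_force: [-0.0, 0.1, -0.4]
finger_gap: 0.0451
grasp_force: 41.5
```

```bash
python3 -c "
from h import *
c=look('soap_mid',.11,save='w8')
# soap centre offset along tool x, soap centre height tool z
T=toolT()
o=imaging.outline_of('soap_mid','wrist')[0]; print(o['point'])
ys,xs=np.nonzero(o['region']); print(xs.min(),xs.max(),ys.min(),ys.max())
for dx in (-.037,0,.037): print(dx,w2px(c,(T@np.array([dx,0,-.014,1]))[:3]).round(0))
plan([.4435,.3145,.1],97.7,6)"
```

```text
soap_mid 0.96 [255. 252.] ctr [0.4433 0.0644] L [0.047 0.085] yaw 123.2
12.675 [0.4443 0.0699 0.1042] [179.5   0.2 120.6] [  9.  12. -31.  46.   0.  68.] [ 1.9  0.3 -1.7]
[250.9, 252.9]
204 306 175 328
-0.037 [262. 324.]
0 [263. 258.]
0.037 [263. 182.]
roll 22.9 total [ 0.001  0.245 -0.002]
{"x":0.0351, "y":0.0209, "z":0.0004} roll 3.82
{"x":0.0364, "y":0.0185, "z":0.0004} roll 3.82
{"x":0.0375, "y":0.0160, "z":0.0004} roll 3.82
{"x":0.0385, "y":0.0135, "z":0.0004} roll 3.82
{"x":0.0393, "y":0.0109, "z":0.0004} roll 3.82
{"x":0.0400, "y":0.0082, "z":0.0004} roll 3.82
```

View pics/w8.png

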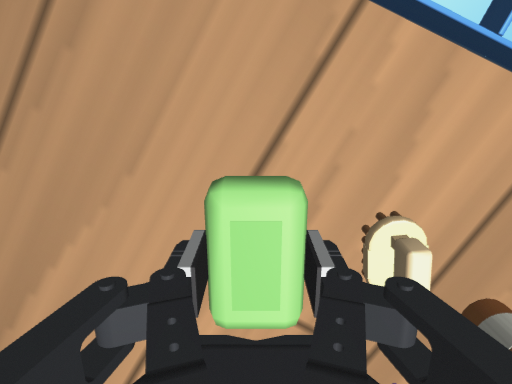

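Soap held squarely (columns 204–306, rows 175–328), centred on the tool. Now to the tray.

servo_tool(
  rows=[
    {"x": 0.035, "y": 0.021, "z": 0, "roll": 3.8, "grip": 0},
    {"x": 0.0365, "y": 0.0185, "z": 0, "roll": 3.8, "grip": 0},
    {"x": 0.0375, "y": 0.016, "z": 0, "roll": 3.8, "grip": 0},
    {"x": 0.0385, "y": 0.0135, "z": 0, "roll": 3.8, "grip": 0},
    {"x": 0.0395, "y": 0.011, "z": 0, "roll": 3.8, "grip": 0},
  ],
)

```text
t: 13.35
ee_pos: [0.44, 0.2743, 0.0985]
tool_rot: [-179.9, 0.1, 101.5]
wrist_force: [0.1, -0.1, -2.1]
finger_gap: 0.045
grasp_force: 41.5
```

servo_tool(
  rows=[
    {"x": 0.04, "y": 0.008, "z": 0, "roll": 3.8, "grip": 0},
    {"x": 0, "y": 0, "z": 0.02, "roll": 0, "grip": 0},
    {"x": 0, "y": 0, "z": 0, "roll": 0, "grip": 0},
  ],
)

```text
t: 13.72
ee_pos: [0.4384, 0.3132, 0.0773]
tool_rot: [-179.7, 0.2, 97.9]
wrist_force: [-0.3, -0.4, -1.3]
finger_gap: 0.0452
grasp_force: 41.4
```

```bash
python3 -c "
from h import *
P=np.mean([robot.read_state()['ee_pos'] for _ in range(5)],0); print(P)
c=look('soap_mid',.09,save='w9')
T=c['T']; im=c['pixels'].copy()
a=np.radians(97.7)
u=np.array([w2px(c,np.array([.4435+x*np.cos(a)-y*np.sin(a),.3145+x*np.sin(a)+y*np.cos(a),.024])) for x,y in [(-.048,-.032),(.048,-.032),(.048,.032),(-.048,.032)]])
cv2.polylines(im,[u.astype(int)],True,(0,0,255),1); cv2.imwrite('pics/w9.png',im)
plan([.4435,.3145,.026],97.7,2)"
```

```text
[0.43841697 0.31324314 0.07732567]
soap_mid 0.83 [256. 252.] ctr [0.4391 0.3097] L [0.082 0.046] yaw 95.2
13.825 [0.4399 0.3135 0.0792] [-1.799e+02  1.000e-01  9.780e+01] [ 35.  22. -20.  48.  -0. 118.] [-1.   0.  -0.8]
roll 0.1 total [ 0.004  0.001 -0.053]
{"x":0.0002, "y":0.0019, "z":0.0266} roll 0.06
{"x":0.0002, "y":0.0019, "z":0.0266} roll 0.06
```

View pics/w9.png

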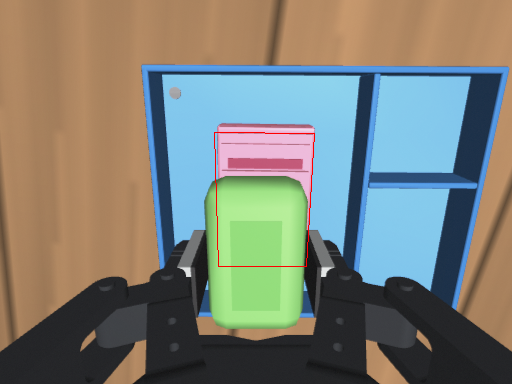

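Tray edges (217–315, lip ≈ row 130) match the assumed pose; shift +4 mm in tool y and lower.

servo_tool(
  rows=[
    {"x": 0.001, "y": 0.004, "z": 0.02, "roll": 0, "grip": 0},
    {"x": 0, "y": 0, "z": 0.02, "roll": 0, "grip": 0},
    {"x": 0, "y": 0, "z": 0.01, "roll": 0, "grip": 0},
    {"x": 0, "y": 0, "z": 0.0, "roll": 0, "grip": 0},
  ],
)

```text
t: 14.32
ee_pos: [0.4443, 0.3153, 0.0299]
tool_rot: [-179.9, 0.0, 97.8]
wrist_force: [-1.6, -0.3, -1.0]
finger_gap: 0.0453
grasp_force: 41.5
```

servo_tool(
  rows=[
    {"x": 0, "y": 0, "z": 0.003, "roll": 0, "grip": 0},
    {"x": 0, "y": 0, "z": 0, "roll": 0, "grip": 0},
    {"x": 0, "y": 0, "z": 0, "roll": 0, "grip": 0.8},
    {"x": 0, "y": 0, "z": 0, "roll": 0, "grip": 0.8},
    {"x": 0, "y": 0, "z": 0, "roll": 0, "grip": 0.8},
  ],
)

```text
t: 14.95
ee_pos: [0.4448, 0.3161, 0.0274]
tool_rot: [180.0, -0.0, 97.8]
wrist_force: [-0.2, -0.4, 0.2]
finger_gap: 0.0682
grasp_force: 0.0
```

servo_tool(
  rows=[
    {"x": 0, "y": 0, "z": -0.02, "roll": 0, "grip": 0.8},
    {"x": 0, "y": 0, "z": -0.04, "roll": 0, "grip": 0.8},
    {"x": 0, "y": 0, "z": -0.05, "roll": 0, "grip": 1},
    {"x": 0, "y": 0, "z": -0.02, "roll": 0, "grip": 1},
  ],
)

```text
t: 15.45
ee_pos: [0.4462, 0.3171, 0.1605]
tool_rot: [179.7, -0.1, 97.8]
wrist_force: [-0.3, 0.1, -0.2]
finger_gap: 0.0854
grasp_force: 0.0
```

```bash
python3 -c "
from h import *
c=look('soap_mid',.040,save='w10'); look('tray_mid',.024)
P=[.6865,-.061,.15]
print('A'); plan(P,79-0,11); plan(P,168,11)"
```

```text
soap_mid 0.91 [254. 180.] ctr [0.4452 0.3153] L [0.045 0.076] yaw 99.1
15.55 [0.4465 0.3173 0.1601] [179.7  -0.2  97.8] [ 35.  19. -12.  59.   0. 118.] [ 0.6  0.5 -0.9]
tray_mid 0.61 [252. 175.] ctr [0.4443 0.3147] L [0.062 0.108] yaw 99.4
15.65 [0.4445 0.3159 0.1568] [-180.     0.    97.8] [ 35.  19. -12.  59.  -0. 118.] [-0.4 -0.7 -0.3]
A
roll 18.8 total [ 0.242 -0.377 -0.007]
{"x":-0.0369, "y":0.0171, "z":0.0006} roll 1.71
{"x":-0.0364, "y":0.0182, "z":0.0006} roll 1.71
{"x":-0.0359, "y":0.0193, "z":0.0006} roll 1.71
{"x":-0.0353, "y":0.0204, "z":0.0006} roll 1.71
{"x":-0.0346, "y":0.0214, "z":0.0006} roll 1.71
{"x":-0.0340, "y":0.0224, "z":0.0006} roll 1.71
{"x":-0.0333, "y":0.0234, "z":0.0006} roll 1.71
{"x":-0.0326, "y":0.0244, "z":0.0006} roll 1.71
{"x":-0.0318, "y":0.0254, "z":0.0006} roll 1.71
{"x":-0.0311, "y":0.0263, "z":0.0006} roll 1.71
{"x":-0.0303, "y":0.0272, "z":0.0006} roll 1.71
roll -70.2 total [ 0.242 -0.377 -0.007]
{"x":-0.0369, "y":0.0171, "z":0.0006} roll -6.38
{"x":-0.0386, "y":0.0129, "z":0.0006} roll -6.38
{"x":-0.0398, "y":0.0085, "z":0.0006} roll -6.38
{"x":-0.0405, "y":0.0041, "z":0.0006} roll -6.38
{"x":-0.0407, "y":-0.0005, "z":0.0006} roll -6.38
{"x":-0.0404, "y":-0.0050, "z":0.0006} roll -6.38
{"x":-0.0396, "y":-0.0094, "z":0.0006} roll -6.38
{"x":-0.0383, "y":-0.0138, "z":0.0006} roll -6.38
{"x":-0.0365, "y":-0.0180, "z":0.0006} roll -6.38
{"x":-0.0343, "y":-0.0219, "z":0.0006} roll -6.38
{"x":-0.0317, "y":-0.0256, "z":0.0006} roll -6.38
```

View pics/w10.png

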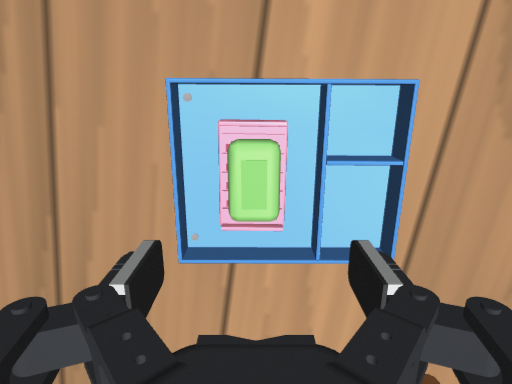

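Soap lies centred on the tray (soap columns 229–280, tray 219–287), tray flat in the big bay. Next the scrubber.

servo_tool(
  rows=[
    {"x": -0.037, "y": 0.017, "z": 0, "roll": -6.4, "grip": 0.7},
    {"x": -0.0385, "y": 0.013, "z": 0, "roll": -6.4, "grip": 0.7},
    {"x": -0.04, "y": 0.0085, "z": 0, "roll": -6.4, "grip": 0.7},
    {"x": -0.0405, "y": 0.004, "z": 0, "roll": -6.4, "grip": 0.7},
    {"x": -0.0405, "y": -0.0005, "z": 0, "roll": -6.4, "grip": 0.7},
  ],
)

```text
t: 16.27
ee_pos: [0.5538, 0.1433, 0.155]
tool_rot: [-179.8, -0.1, 130.0]
wrist_force: [1.1, -0.1, 0.6]
finger_gap: 0.0601
grasp_force: 0.0
```

servo_tool(
  rows=[
    {"x": -0.0405, "y": -0.005, "z": 0, "roll": -6.4, "grip": 0.7},
    {"x": -0.0395, "y": -0.0095, "z": 0, "roll": -6.4, "grip": 0.7},
    {"x": -0.0385, "y": -0.014, "z": 0, "roll": -6.4, "grip": 0.7},
    {"x": -0.0365, "y": -0.018, "z": 0, "roll": -6.4, "grip": 0.7},
    {"x": -0.0345, "y": -0.022, "z": 0, "roll": -6.4, "grip": 0.7},
  ],
)

```text
t: 16.9
ee_pos: [0.6643, -0.0279, 0.1546]
tool_rot: [-179.9, -0.2, 162.0]
wrist_force: [0.9, -0.6, 0.8]
finger_gap: 0.0598
grasp_force: 0.0
```

servo_tool(
  rows=[
    {"x": -0.0315, "y": -0.0255, "z": 0.02, "roll": -6.4, "grip": 0.7},
    {"x": 0, "y": 0, "z": 0.02, "roll": 0, "grip": 0.7},
    {"x": 0, "y": 0, "z": 0, "roll": 0, "grip": 0.7},
  ],
)

```text
t: 17.27
ee_pos: [0.6841, -0.0611, 0.1127]
tool_rot: [-179.9, -0.5, 168.2]
wrist_force: [0.5, 0.3, -0.0]
finger_gap: 0.0594
grasp_force: 0.0
```

```bash
python3 -c "
from h import *
c=look('scrubber_mid',.045,save='w11')
hsv=cv2.cvtColor(c['pixels'],cv2.COLOR_BGR2HSV); g=cv2.cvtColor(c['pixels'],cv2.COLOR_BGR2GRAY)
m=cv2.inRange(hsv,(125,60,30),(150,255,255)); r=cv2.minAreaRect(cv2.findNonZero(m)); print(r)
"
```

```text
scrubber_mid 0.4 [412.  21.] ctr [0.5903 0.0585] L [0.056 0.024] yaw 78.1
17.375 [ 0.6859 -0.0605  0.116 ] [-180.    -0.2  168.3] [-5. 34.  7. 63.  0.  7.] [ 0.4  0.  -0.2]
((252.0, 193.5), (97.0, 60.0), 90.0)
```

View pics/w11.png

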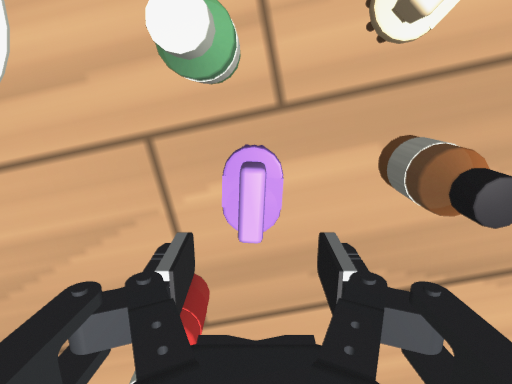

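The bar is at columns 240–265, rows 165–240; clear of amber, green and red bottles.

```bash
python3 -c "
from h import *
c=wristcam()
for u in [(251.5,240),(253,166),(252.5,203)]: print(px2w(c,u,.06).round(4))
p=px2w(c,(252.5,202),.06); plan([p[0],p[1],.034],168.3,3)"
```

```text
[ 0.7126 -0.0686  0.06  ]
[ 0.6599 -0.0564  0.06  ]
[ 0.6854 -0.0621  0.06  ]
roll -0.0 total [-0.002 -0.002 -0.083]
{"x":0.0005, "y":-0.0007, "z":0.0277} roll -0.01
{"x":0.0005, "y":-0.0007, "z":0.0277} roll -0.01
{"x":0.0005, "y":-0.0007, "z":0.0277} roll -0.01
```

servo_tool(
  rows=[
    {"x": 0.001, "y": -0.001, "z": 0.03, "roll": 0.5, "grip": 0.7},
    {"x": 0, "y": -0.001, "z": 0.03, "roll": 0.5, "grip": 0.7},
    {"x": 0, "y": 0, "z": 0.021, "roll": 0, "grip": 0.7},
    {"x": 0, "y": 0, "z": 0, "roll": 0, "grip": 0},
    {"x": 0, "y": 0, "z": 0, "roll": 0, "grip": 0},
  ],
  newtons=50,
)

```text
t: 18.05
ee_pos: [0.6866, -0.0622, 0.0379]
tool_rot: [180.0, 0.1, 167.3]
wrist_force: [0.4, -0.1, -0.2]
finger_gap: 0.0238
grasp_force: 0.0
```

servo_tool(
  rows=[
    {"x": 0, "y": 0, "z": 0, "roll": 0, "grip": 0},
    {"x": 0, "y": 0, "z": 0, "roll": 0, "grip": 0},
    {"x": 0, "y": 0, "z": 0, "roll": 0, "grip": 0},
  ],
)

```text
t: 18.42
ee_pos: [0.6868, -0.0626, 0.0379]
tool_rot: [180.0, 0.2, 167.2]
wrist_force: [-0.0, -0.7, 5.4]
finger_gap: 0.0168
grasp_force: 51.7
```

```bash
python3 -c "
from h import *
a=np.radians(7.5)
def cw(x,y): return [.4795+x*np.cos(a)-y*np.sin(a),.3205+x*np.sin(a)+y*np.cos(a)]
print(cw(.068,.05),cw(.068,-.035),robot.read_state()['ee_pos'])
p=cw(.068,-.035); plan([p[0],p[1],.134],97.0,9)"
```

```text
[np.float64(0.5403919409624166), np.float64(0.378948024139654)] [np.float64(0.551486667301121), np.float64(0.2946752109228801)] [ 0.68679844 -0.06261867  0.03785561]
roll 70.2 total [-0.135  0.357  0.096]
{"x":0.0234, "y":0.0354, "z":-0.0107} roll 7.80
{"x":0.0280, "y":0.0319, "z":-0.0107} roll 7.80
{"x":0.0321, "y":0.0278, "z":-0.0107} roll 7.80
{"x":0.0356, "y":0.0232, "z":-0.0107} roll 7.80
{"x":0.0384, "y":0.0181, "z":-0.0107} roll 7.80
{"x":0.0405, "y":0.0127, "z":-0.0107} roll 7.80
{"x":0.0418, "y":0.0071, "z":-0.0107} roll 7.80
{"x":0.0424, "y":0.0014, "z":-0.0107} roll 7.80
{"x":0.0422, "y":-0.0044, "z":-0.0107} roll 7.80
```

servo_tool(
  rows=[
    {"x": 0, "y": 0, "z": -0.02, "roll": 0, "grip": 0},
    {"x": 0, "y": 0, "z": -0.04, "roll": 0, "grip": 0},
    {"x": 0, "y": 0, "z": -0.05, "roll": 0, "grip": 0},
    {"x": 0, "y": 0, "z": -0.035, "roll": 0, "grip": 0},
    {"x": 0, "y": 0, "z": 0, "roll": 0, "grip": 0},
  ],
)

```text
t: 19.05
ee_pos: [0.6878, -0.0628, 0.185]
tool_rot: [180.0, 0.4, 167.2]
wrist_force: [0.6, 0.7, -1.7]
finger_gap: 0.0166
grasp_force: 51.0
```

servo_tool(
  rows=[
    {"x": 0.0235, "y": 0.0355, "z": 0, "roll": 7.8, "grip": 0},
    {"x": 0.028, "y": 0.032, "z": 0, "roll": 7.8, "grip": 0},
    {"x": 0.032, "y": 0.028, "z": 0, "roll": 7.8, "grip": 0},
    {"x": 0.0355, "y": 0.023, "z": 0, "roll": 7.8, "grip": 0},
    {"x": 0.0385, "y": 0.018, "z": 0, "roll": 7.8, "grip": 0},
  ],
)

```text
t: 19.68
ee_pos: [0.6086, 0.137, 0.1791]
tool_rot: [-179.8, -0.1, 128.0]
wrist_force: [1.0, -0.6, -0.4]
finger_gap: 0.0166
grasp_force: 51.0
```

servo_tool(
  rows=[
    {"x": 0.0405, "y": 0.0125, "z": 0, "roll": 7.8, "grip": 0},
    {"x": 0.042, "y": 0.007, "z": 0, "roll": 7.8, "grip": 0},
    {"x": 0.0425, "y": 0.0015, "z": 0.02, "roll": 7.8, "grip": 0},
    {"x": 0.042, "y": -0.0045, "z": 0.03, "roll": 7.8, "grip": 0},
    {"x": 0, "y": 0, "z": 0, "roll": 0, "grip": 0},
  ],
)

```text
t: 20.3
ee_pos: [0.5454, 0.2956, 0.1265]
tool_rot: [-179.5, 0.1, 97.3]
wrist_force: [0.5, -0.0, -0.6]
finger_gap: 0.0166
grasp_force: 50.9
```

```bash
python3 -c "
from h import *
c=look('scrubber_mid',.1,save='w12'); im=c['pixels'].copy()
a=np.radians(7.5)
def cw(x,y,z): return np.array([.4795+x*np.cos(a)-y*np.sin(a),.3205+x*np.sin(a)+y*np.cos(a),z])
for z in (.032,):
  u=np.array([w2px(c,cw(.068+x,-.035+y,z)) for x,y in [(-.035,-.048),(.035,-.048),(.035,.048),(-.035,.048)]]); cv2.polylines(im,[u.astype(int)],True,(0,0,255),1)
cv2.imwrite('pics/w12.png',im)
plan([.5515,.2947,.044],97.5,2)"
```

```text
scrubber_mid 0.83 [254. 232.] ctr [0.5459 0.2835] L [0.049 0.099] yaw 99.4
20.4 [0.5486 0.2941 0.1296] [-1.798e+02  1.000e-01  9.710e+01] [ 28.  27.  -3.  60.  -0. 111.] [-0.7  0.6 -0.6]
roll -0.4 total [ 0.003  0.001 -0.086]
{"x":0.0001, "y":0.0015, "z":0.0428} roll -0.18
{"x":0.0001, "y":0.0015, "z":0.0428} roll -0.18
```

View pics/w12.png

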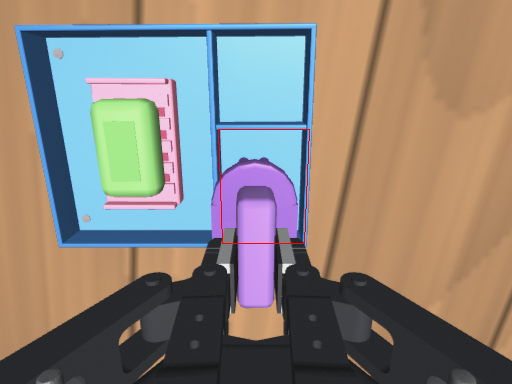

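Scrubber is held level over the oblong bay (bay columns 217–305; the bay centre is about 5 px right of the bar); shift 4 mm in tool y and lower.

servo_tool(
  rows=[
    {"x": -0.001, "y": 0.004, "z": 0.02, "roll": -0.4, "grip": 0},
    {"x": 0, "y": 0, "z": 0.03, "roll": 0, "grip": 0},
    {"x": 0, "y": 0, "z": 0.02, "roll": 0, "grip": 0},
    {"x": 0, "y": 0, "z": 0.01, "roll": 0, "grip": 0},
    {"x": 0, "y": 0, "z": 0, "roll": 0, "grip": 0},
  ],
)

```text
t: 21.02
ee_pos: [0.5541, 0.2932, 0.051]
tool_rot: [-180.0, 0.0, 97.4]
wrist_force: [0.2, 0.2, -0.2]
finger_gap: 0.0169
grasp_force: 51.0
```

servo_tool(
  rows=[
    {"x": 0, "y": -0.0015, "z": 0.005, "roll": 0, "grip": 0},
    {"x": 0, "y": 0, "z": 0.003, "roll": 0, "grip": 0},
    {"x": 0, "y": 0, "z": 0, "roll": 0, "grip": 0.6},
    {"x": 0, "y": 0, "z": 0, "roll": 0, "grip": 0.6},
    {"x": 0, "y": 0, "z": 0, "roll": 0, "grip": 0.6},
  ],
)

```text
t: 21.65
ee_pos: [0.5526, 0.2941, 0.0435]
tool_rot: [180.0, -0.0, 97.4]
wrist_force: [0.1, 0.2, 0.2]
finger_gap: 0.0511
grasp_force: 0.0
```

servo_tool(
  rows=[
    {"x": 0, "y": 0, "z": -0.02, "roll": 0, "grip": 0.6},
    {"x": 0, "y": 0, "z": -0.04, "roll": 0, "grip": 0.8},
    {"x": 0, "y": 0, "z": -0.04, "roll": 0, "grip": 1},
    {"x": 0, "y": 0, "z": -0.03, "roll": 0, "grip": 1},
  ],
)

```text
t: 22.15
ee_pos: [0.5529, 0.2943, 0.1754]
tool_rot: [179.9, -0.0, 97.4]
wrist_force: [-0.3, 0.5, -0.2]
finger_gap: 0.0854
grasp_force: 0.0
```

```bash
python3 -c "
from h import *
c=look('scrubber_mid',.035,save='w13')
look('caddy',.032)
t=imaging.camera('top'); hsv=cv2.cvtColor(cv2.medianBlur(t['pixels'],3),cv2.COLOR_BGR2HSV)
m=cv2.inRange(hsv,(0,0,150),(179,60,255)); n,l,s,ct=cv2.connectedComponentsWithStats(m)
for i in range(1,n):
    if s[i,4]>40: print('white',ct[i].round(1),s[i,4],px2w(t,ct[i],.11).round(3))
plan([.577,-.072,.165],90,9)"
```

```text
scrubber_mid 0.87 [252. 170.] ctr [0.5501 0.2962] L [0.045 0.075] yaw 98.5
22.25 [0.5548 0.2953 0.1776] [179.6  -0.2  97.4] [ 28.  26.   2.  65.  -0. 111.] [-0.   0.5 -0. ]
caddy 0.67 [241. 326.] ctr [0.5629 0.1185] L [0.033 0.048] yaw 173.8
caddy 0.62 [168. 129.] ctr [0.4714 0.3191] L [0.177 0.212] yaw 7.5
22.35 [0.5527 0.2941 0.1735] [179.9  -0.   97.4] [ 28.  26.   1.  65.  -0. 111.] [ 0.3  0.5 -0.2]
white [308.5 131.1] 106 [ 0.779 -0.148  0.11 ]
white [216.3 214. ] 302 [0.565 0.078 0.11 ]
white [277.1 210.4] 108 [ 0.577 -0.072  0.11 ]
white [352.8 239.5] 2260 [ 0.509 -0.26   0.11 ]
white [126.9 258.7] 489 [0.45  0.294 0.11 ]
roll 7.4 total [ 0.025 -0.366 -0.007]
{"x":-0.0407, "y":-0.0025, "z":0.0008} roll 0.83
{"x":-0.0407, "y":-0.0019, "z":0.0008} roll 0.83
{"x":-0.0407, "y":-0.0013, "z":0.0008} roll 0.83
{"x":-0.0407, "y":-0.0007, "z":0.0008} roll 0.83
{"x":-0.0407, "y":-0.0001, "z":0.0008} roll 0.83
{"x":-0.0407, "y":0.0004, "z":0.0008} roll 0.83
{"x":-0.0407, "y":0.0010, "z":0.0008} roll 0.83
{"x":-0.0407, "y":0.0016, "z":0.0008} roll 0.83
{"x":-0.0407, "y":0.0022, "z":0.0008} roll 0.83
```

View pics/w13.png

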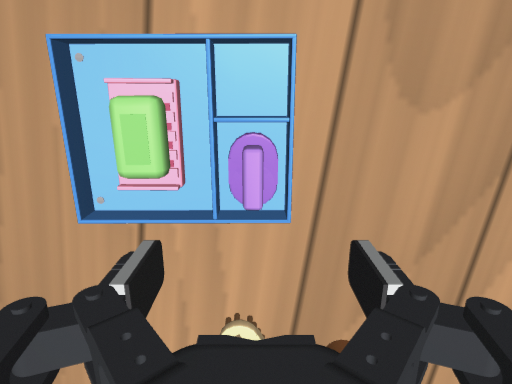

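Scrubber stands in the oblong bay (columns 229–278, rows 133–210), clear of the walls. Now the bottle.

servo_tool(
  rows=[
    {"x": -0.0405, "y": -0.0025, "z": 0, "roll": 0.8, "grip": 1},
    {"x": -0.0405, "y": -0.002, "z": 0, "roll": 0.8, "grip": 1},
    {"x": -0.041, "y": -0.0015, "z": 0, "roll": 0.8, "grip": 1},
    {"x": -0.041, "y": -0.0005, "z": 0, "roll": 0.8, "grip": 1},
    {"x": -0.041, "y": 0, "z": 0, "roll": 0.8, "grip": 1},
  ],
)

```text
t: 23.02
ee_pos: [0.5654, 0.0888, 0.1712]
tool_rot: [-179.8, 0.0, 93.4]
wrist_force: [0.6, -1.0, 0.5]
finger_gap: 0.0852
grasp_force: 0.0
```

servo_tool(
  rows=[
    {"x": -0.0405, "y": 0.0005, "z": 0, "roll": 0.8, "grip": 1},
    {"x": -0.0405, "y": 0.001, "z": 0, "roll": 0.8, "grip": 1},
    {"x": -0.0405, "y": 0.0015, "z": 0, "roll": 0.8, "grip": 1},
    {"x": -0.0405, "y": 0.002, "z": 0, "roll": 0.8, "grip": 1},
    {"x": 0, "y": 0, "z": 0, "roll": 0, "grip": 1},
  ],
)

```text
t: 23.65
ee_pos: [0.5769, -0.0739, 0.1712]
tool_rot: [-179.8, 0.0, 90.0]
wrist_force: [0.5, -0.1, -0.3]
finger_gap: 0.0853
grasp_force: 0.0
```

```bash
python3 -c "
from h import *
c=look('bottle_mid',.09,save='w14')
hsv=cv2.cvtColor(c['pixels'],cv2.COLOR_BGR2HSV)
m=cv2.inRange(hsv,(0,0,170),(179,50,255)); m[:, :190]=0; m[:,330:]=0; m[250:]=0
n,l,s,ct=cv2.connectedComponentsWithStats(m)
for i in range(1,n):
    if s[i,4]>60: print('white',s[i],ct[i].round(1),px2w(c,ct[i],.11).round(4))
P=np.mean([.577,.577]); plan([.577,-.072,.037],90.2,3)"
```

```text
bottle_mid 0.97 [253. 182.] ctr [ 0.5748 -0.066 ] L [0.053 0.041] yaw 60.9
bottle_mid 0.97 [471. 260.] ctr [ 0.754  -0.1326] L [0.04  0.112] yaw 144.9
23.75 [ 0.5769 -0.0714  0.1716] [-1.798e+02 -1.000e-01  9.020e+01] [-7. 22. -5. 63.  0. 83.] [-0.9  0.8  0.6]
white [ 214    0   68   38 1536] [250.9  15.8] [0.574  0.0439 0.11  ]
white [ 234  181   40   38 1187] [253.6 199.6] [ 0.5754 -0.0726  0.11  ]
roll -0.0 total [ 0.    -0.001 -0.135]
{"x":-0.0002, "y":0.0000, "z":0.0449} roll -0.00
{"x":-0.0002, "y":0.0000, "z":0.0449} roll -0.00
{"x":-0.0002, "y":0.0000, "z":0.0449} roll -0.00
```

View pics/w14.png

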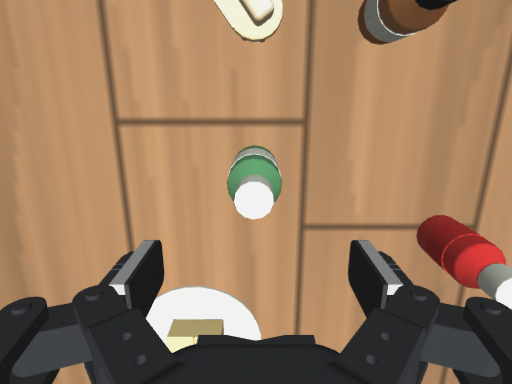

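Green bottle (cap at (254,200)) is centred between the fingers. Descending.

servo_tool(
  rows=[
    {"x": 0, "y": -0.001, "z": 0.04, "roll": 0, "grip": 1},
    {"x": 0, "y": 0, "z": 0.04, "roll": 0, "grip": 1},
    {"x": 0, "y": 0, "z": 0.03, "roll": 0, "grip": 1},
    {"x": 0, "y": 0, "z": 0.012, "roll": 0, "grip": 1},
    {"x": 0, "y": 0, "z": 0, "roll": 0, "grip": 1},
  ],
)

```text
t: 24.38
ee_pos: [0.5762, -0.0705, 0.0505]
tool_rot: [-179.9, -0.0, 90.3]
wrist_force: [0.9, -0.2, 1.1]
finger_gap: 0.0853
grasp_force: 0.0
```

servo_tool(
  rows=[
    {"x": 0, "y": 0, "z": 0.007, "roll": 0, "grip": 1},
    {"x": 0, "y": 0, "z": 0, "roll": 0, "grip": 0},
    {"x": 0, "y": 0, "z": 0, "roll": 0, "grip": 0},
    {"x": 0, "y": 0, "z": 0, "roll": 0, "grip": 0},
    {"x": 0, "y": 0, "z": 0, "roll": 0, "grip": 0},
  ],
  newtons=40,
)

```text
t: 25.0
ee_pos: [0.5771, -0.0716, 0.0451]
tool_rot: [180.0, 0.0, 90.2]
wrist_force: [-2.3, 0.2, 6.0]
finger_gap: 0.0443
grasp_force: 40.7
```

servo_tool(
  rows=[
    {"x": 0, "y": 0, "z": -0.015, "roll": 0, "grip": 0},
    {"x": 0, "y": 0, "z": -0.04, "roll": 0, "grip": 0},
    {"x": 0, "y": 0, "z": -0.05, "roll": 0, "grip": 0},
    {"x": 0, "y": 0, "z": -0.005, "roll": 0, "grip": 0},
  ],
)

```text
t: 25.5
ee_pos: [0.5802, -0.0718, 0.1589]
tool_rot: [179.5, 0.1, 90.2]
wrist_force: [0.3, -0.7, -2.7]
finger_gap: 0.0443
grasp_force: 41.8
```

```bash
python3 -c "
from h import *
print(robot.read_state()['grasp_force'])
plan([.5404,.3789,.155],97.5,10)"
```

```text
41.76321361621376
roll -7.3 total [-0.04   0.451 -0.004]
{"x":0.0451, "y":-0.0038, "z":0.0004} roll -0.73
{"x":0.0451, "y":-0.0032, "z":0.0004} roll -0.73
{"x":0.0452, "y":-0.0027, "z":0.0004} roll -0.73
{"x":0.0452, "y":-0.0021, "z":0.0004} roll -0.73
{"x":0.0452, "y":-0.0015, "z":0.0004} roll -0.73
{"x":0.0452, "y":-0.0009, "z":0.0004} roll -0.73
{"x":0.0452, "y":-0.0004, "z":0.0004} roll -0.73
{"x":0.0452, "y":0.0002, "z":0.0004} roll -0.73
{"x":0.0452, "y":0.0008, "z":0.0004} roll -0.73
{"x":0.0452, "y":0.0014, "z":0.0004} roll -0.73
```

servo_tool(
  rows=[
    {"x": 0.03, "y": -0.0025, "z": 0, "roll": -0.7, "grip": 0},
    {"x": 0.045, "y": -0.003, "z": 0, "roll": -0.7, "grip": 0},
    {"x": 0.045, "y": -0.0025, "z": 0, "roll": -0.7, "grip": 0},
    {"x": 0.045, "y": -0.002, "z": 0, "roll": -0.7, "grip": 0},
    {"x": 0.045, "y": -0.0015, "z": 0, "roll": -0.7, "grip": 0},
  ],
)

```text
t: 26.12
ee_pos: [0.5581, 0.1393, 0.1532]
tool_rot: [-179.9, 0.0, 93.7]
wrist_force: [0.7, 0.1, -2.4]
finger_gap: 0.0441
grasp_force: 41.7
```

servo_tool(
  rows=[
    {"x": 0.045, "y": -0.001, "z": 0, "roll": -0.7, "grip": 0},
    {"x": 0.045, "y": 0, "z": 0, "roll": -0.7, "grip": 0},
    {"x": 0.045, "y": 0.0005, "z": 0, "roll": -0.7, "grip": 0},
    {"x": 0.045, "y": 0.001, "z": 0, "roll": -0.7, "grip": 0},
    {"x": 0.035, "y": 0.0015, "z": 0, "roll": -0.7, "grip": 0},
  ],
)

```text
t: 26.75
ee_pos: [0.5411, 0.354, 0.1529]
tool_rot: [-179.9, 0.0, 97.3]
wrist_force: [0.4, -0.5, -2.1]
finger_gap: 0.044
grasp_force: 41.7
```

servo_tool(
  rows=[
    {"x": 0.022, "y": 0.001, "z": 0, "roll": -0.3, "grip": 0},
    {"x": 0, "y": 0, "z": 0.03, "roll": 0, "grip": 0},
    {"x": 0, "y": 0, "z": 0, "roll": 0, "grip": 0},
  ],
)

```text
t: 27.12
ee_pos: [0.538, 0.3727, 0.1211]
tool_rot: [-179.6, 0.2, 97.5]
wrist_force: [-0.6, -0.6, -2.3]
finger_gap: 0.0441
grasp_force: 41.7
```

```bash
python3 -c "
from h import *
c=look('caddy',.032,save='w15'); im=c['pixels'].copy()
print(imaging.outline_of('bottle_mid','wrist')[0]['point'])
a=np.radians(7.5)
def cw(x,y,z): return np.array([.4795+x*np.cos(a)-y*np.sin(a),.3205+x*np.sin(a)+y*np.cos(a),z])
u=np.array([w2px(c,cw(.068+x,.05+y,.032)) for x,y in [(-.035,-.033),(.035,-.033),(.035,.033),(-.035,.033)]]); cv2.polylines(im,[u.astype(int)],True,(0,0,255),1)
cv2.imwrite('pics/w15.png',im)
plan([.5404,.3789,.05],97.5,2)"
```

```text
caddy 0.73 [168. 228.] ctr [0.4705 0.3214] L [0.211 0.177] yaw 7.5
27.225 [0.54   0.3736 0.124 ] [-1.799e+02  1.000e-01  9.750e+01] [ 35.  31.   2.  61.  -0. 117.] [ 0.1 -0.1 -1.6]
[257.1, 265.5]
roll -0.0 total [-0.     0.005 -0.075]
{"x":0.0025, "y":0.0002, "z":0.0374} roll -0.01
{"x":0.0025, "y":0.0002, "z":0.0374} roll -0.01
```

View pics/w15.png

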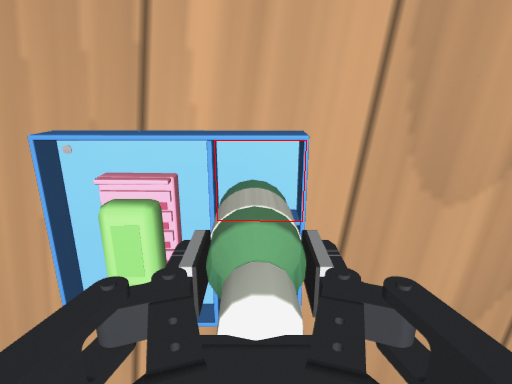

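Overlay matches the small bay (columns 215–306, rows 139–220). Shift +5 mm in tool x and lower.

servo_tool(
  rows=[
    {"x": 0.005, "y": 0.001, "z": 0.01, "roll": 0, "grip": 0},
    {"x": 0, "y": 0, "z": 0.025, "roll": 0, "grip": 0},
    {"x": 0, "y": 0, "z": 0.02, "roll": 0, "grip": 0},
    {"x": 0, "y": 0, "z": 0.012, "roll": 0, "grip": 0},
    {"x": 0, "y": 0, "z": 0, "roll": 0, "grip": 0},
  ],
)

```text
t: 27.9
ee_pos: [0.5402, 0.3792, 0.0564]
tool_rot: [-179.9, 0.0, 97.5]
wrist_force: [0.4, 0.5, -2.5]
finger_gap: 0.0446
grasp_force: 41.7
```

```bash
python3 -c "
from h import *
for i in range(3): imaging.camera('top'); s=robot.read_state(); print(s['ee_pos'],s['wrist_force'])"
```

```text
[0.54075065 0.37960881 0.05729531] [-0.30980203 -0.75884304 -1.52768167]
[0.5411722  0.37993022 0.05788987] [ 0.41969779 -0.61502067 -3.17707321]
[0.54143034 0.38008124 0.05825096] [ 0.05677818  0.51920315 -2.29080278]
```

servo_tool(
  rows=[
    {"x": 0, "y": 0, "z": 0.005, "roll": 0, "grip": 0},
    {"x": 0, "y": 0, "z": 0.003, "roll": 0, "grip": 0},
    {"x": 0, "y": 0, "z": 0, "roll": 0, "grip": 0},
    {"x": 0, "y": 0, "z": 0, "roll": 0, "grip": 0},
  ],
)

```text
t: 28.55
ee_pos: [0.5407, 0.3797, 0.0493]
tool_rot: [180.0, -0.0, 97.5]
wrist_force: [-0.7, -0.9, -1.0]
finger_gap: 0.0441
grasp_force: 41.8
```

servo_tool(
  rows=[
    {"x": 0, "y": 0, "z": 0.001, "roll": 0, "grip": 0},
    {"x": 0, "y": 0, "z": 0, "roll": 0, "grip": 0.75},
    {"x": 0, "y": 0, "z": 0, "roll": 0, "grip": 0.75},
    {"x": 0, "y": 0, "z": 0, "roll": 0, "grip": 0.9},
    {"x": 0, "y": 0, "z": 0, "roll": 0, "grip": 0.9},
  ],
)

```text
t: 29.18
ee_pos: [0.5406, 0.3796, 0.0481]
tool_rot: [-180.0, 0.0, 97.5]
wrist_force: [-0.6, -0.7, -0.4]
finger_gap: 0.0766
grasp_force: 0.0
```

servo_tool(
  rows=[
    {"x": 0, "y": 0, "z": -0.02, "roll": 0, "grip": 0.9},
    {"x": 0, "y": 0, "z": -0.04, "roll": 0, "grip": 0.9},
    {"x": 0, "y": 0, "z": -0.05, "roll": 0, "grip": 0.9},
    {"x": 0, "y": 0, "z": -0.03, "roll": 0, "grip": 0.9},
    {"x": 0, "y": 0, "z": 0, "roll": 0, "grip": 0.9},
  ],
)

```text
t: 29.8
ee_pos: [0.5424, 0.3808, 0.1915]
tool_rot: [179.7, -0.2, 97.5]
wrist_force: [0.0, 0.2, -0.4]
finger_gap: 0.0768
grasp_force: 0.0
```

```bash
python3 -c "
from h import *
c=look('bottle_mid',.06,save='w16')
hsv=cv2.cvtColor(c['pixels'],cv2.COLOR_BGR2HSV)
m=cv2.inRange(hsv,(0,0,170),(179,50,255))
n,l,s,ct=cv2.connectedComponentsWithStats(m)
a=np.radians(7.5)
for i in range(1,n):
    if s[i,4]>200:
        p=px2w(c,ct[i],.114); d=p[:2]-[.4795,.3205]; print('white',ct[i].round(1),p.round(4),'caddy',d[0]*np.cos(a)+d[1]*np.sin(a),-d[0]*np.sin(a)+d[1]*np.cos(a))
s=imaging.camera('side')['pixels']
o=cv2.resize(s[80:230,90:290],(600,450),interpolation=cv2.INTER_CUBIC); cv2.imwrite('pics/s3.png',o)"
```

```text
bottle_mid 0.81 [250. 180.] ctr [0.5392 0.3763] L [0.046 0.063] yaw 116.4
29.9 [0.5404 0.3794 0.1876] [-180.     0.    97.5] [ 35.  29.   9.  70.  -0. 118.] [ 0.4 -0.2 -0.8]
white [152.1 175.4] [0.4649 0.3857 0.114 ] caddy -0.006003319236833154 0.06656082203288145
white [250.3 196.8] [0.5393 0.3785 0.114 ] caddy 0.06682942076022648 0.04973406823644164
white [153.7 183.2] [0.4663 0.3799 0.114 ] caddy -0.005368866731335177 0.06057765078772899
```

View pics/w16.png

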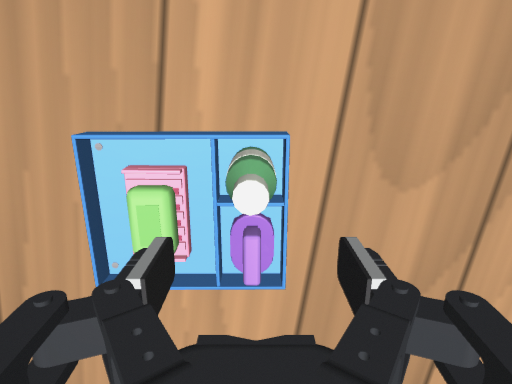

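The bottle stands upright in the small bay: the cap centre is at (250,197), which is caddy (0.067, 0.050). The soap and tray are in the big bay and the scrubber is in the oblong one. The arm touches nothing, so I'm handing in.

```bash
python3 -c "
from bench import robot
print(robot.sign_off())"
```

```text
the job is handed in; nothing more can be done
None
```

The tray with the soap on it, the green bottle and the scrubber are each in their bays, with the washing-up things left alone; I handed the job in at about 30 s, but the sign-off returned no verdict.

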